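Unload the drilling jig

ROBOT

A 6-joint arm with a two-finger parallel gripper is mounted at the origin on the work surface. World frame = base frame: x ahead of the robot, y to its left, z up, the work surface at z = 0. Lengths are in m, angles in degrees, forces in N, time in s.
With the tool pointing down it reaches from about 0.3 to 0.75 m from the base axis. Payload 8.5 kg.
Tool frame: the origin (TCP) lies on the centre line of the jaws, within the pads' length; the fingertips stand 14 mm ahead of it and the grasp point (between the pads) lies 5 mm behind it; z points along the fingers, x is the direction in which the jaws open and shut, and the axes are right-handed (so a half turn about z gives the same grasp; the last joint's range is limited). The gripper opens to 85 mm and grips with 20 to 120 N. Pads are 22 mm wide; open, the fingers measure 114 mm over their backs; the gripper's body (76 mm by 85 mm) begins 54 mm behind the grasp point. The pads swing forward as they close: fully open they stand 13 mm farther back than shut.
Start: joints at [-77.882, 21.807, 74.336, -0, 83.858, -12.336], TCP at [0.228, -0.501, 0.245] pointing down, gripper open.
Joint ranges: [-178.18, 178.18], [-50.72, 133.34], [12.68, 142.11], [-81.47, 261.47], [9.98, 163.14], [-165.26, 165.26]. Speed limits (degrees/s): [136.94, 136.94, 180, 180, 180, 180].

INTERFACE

Orientations are given as a 3x3 rotation matrix whose columns are the frame's x, y, z axes.
In Python, from rig import * gives the robot as it stands.
- The arm moves only by the shell command python3 -m crank 'ROWS' [FORCE]. ROWS is JSON, one flat list of numbers, 7 for each row, row after row: the turn, a rotation vector about the world's x, y, z in rad, then the shift along the world's x, y, z in m, then the opening in per cent of the stroke, from 0 (shut) to 100 (fully open). A call has 1 to 20 rows; each row shifts and turns the commanded pose from where the row before left it; what a row does not reach is not made up. A row lasts 1/10 s, in which the tool goes at most 50 mm and 8.59 degrees, less where a joint would pass 70% of its speed; a pose out of reach is approached as far as the arm can. A call is refused whole if a number of a shift passes 0.05 or a number of a turn 0.15, either way. A call with a gripper value outside its range is refused whole. The fingers move at their own pace and stop on an object; FORCE is the grip in N (left out, the last holds). Time passes only in rows, so rows that do not move let the fingers close. It gives the time, the measured TCP pose, the force and the opening at its end, in the units of the state.
- observe(): the state, without advancing time (a new reading comes with each control period).
- get_image(name): name is "scene" or "top" or "wrist"; returns a dict with "frame" (400x640x3 uint8, red, green, blue), "fov_y" (degrees; the focal length in pixels is half the picture's height over the tangent of half this angle, whatever the lens; pixels are square), "cx", "cy" (the principal point, pixels), "k1" (the pictures are not rectified: a ray, as slopes to the right and down, at radius r is drawn at 1 + k1 r^2 times it, then the intrinsics apply), "world_to_cam" (4x4, takes a point from world to camera coordinates). Camera axes: x right, y up, looking along -z (the intrinsics and any distortion apply to the point x, -y, -z); pixel columns grow to the right and rows downward; lengths in m; the calibration is good to about 2 mm. A picture is of the moment at which its call begins. There is no depth.
- close_job(): hands the job in, once; it reports no verdict.
The state is a dict: "time_s": time; "q": joint angles; "qvel": joint speeds; "joint_efforts": joint torques, N m; "position": TCP position; "tool_rot": TCP orientation; "ft_force": force on the tool from outside, world axes, zero at the start; "wrist_torque": the same for the moment, N m; "grip_width": finger opening in m.
Only numpy, scipy, OpenCV 4.12 (cv2) and the standard library are available. Lean on these libraries where they do the work, as an engineer would, in place of code of your own. Each camera call takes 0.05 s, during which the arm holds its last target. There are 200 camera calls.

TASK

Unload the drilling jig: turn its latch until the white line points to the double (open) mark, then lift the jig plate straight up and level until it is clear of both dowels and lay it, handle up, wholly on the black rubber mat. Put all the drilled blocks flat in the plywood tray, none on top of another, and turn the latch back to the single (closed) mark. Leave the tools and other things on the bench alone.

Things in the scene. Friction and masses are not known exactly. Their poses are not given: they have to be found in the camera images.
- jig: Drilling jig fixed on the bench: two dark wooden rails (30 x 150 mm, 46 mm high), centres at x = -125 and +125 mm, each with an upright steel dowel 14 mm thick on its middle, reaching 78 mm above the bench. Between the rails is bare bench, open to both y sides, where the blocks lie. Latch post at x = 0, y = +108 mm. Origin on the bench at its centre, x along the line of dowels. Yaw within 0.15 rad.
- latch (a joint): Turning latch: steel arm 64 x 18 mm, 60 to 68 mm above the bench; rad, growing anticlockwise from above. At 0 (closed) the arm points to the jig's -y over the plate's edge and the white line on its tail points to the single mark on the dial below (reaching 32 mm from the axis, 42 mm on the mark side); at 1.309 (open) to the double mark, and the plate is free. Range -0.5 to 2.2, starts in -0.15 to 0.2, stays where left (friction 0.05 N m).
- latch_grip (a point): Latch's axis at mid-height of its black grip bar, 84 mm above the bench. The bar is 14 mm thick, 36 mm long, 24 mm high (top at 94 mm) and runs along the arm: at latch = 0 along the jig's y, so it is pinched along the jig's x. The frame turns with the latch: y along the bar (the arm points to -y), x across it.
- plate: Plywood jig plate 280 x 130 x 12 mm, about 0.36 kg, on the jig's rails (underside 46 mm above the bench), its two holes (15.5 mm, 250 mm apart) over the dowels, which stand 20 mm out of its top: it must rise 32 mm to come clear. Origin at the centre of its underside, x along its length, z up through the handle. Starts with its axes along the jig's.
- plate_handle (a point): Middle of the plate's handle, 38 mm above the plate's underside: a wooden block upright on the plate's middle, 24 mm thick (plate's x), 80 mm long (plate's y), from the plate's top to 50 mm above its underside. Axes as the plate's. The plate balances about it.
- plate_corner0 (a point): Lower corner of the plate at x = +140, y = +65 mm of the plate.
- plate_corner1 (a point): Lower corner of the plate at x = +140, y = -65 mm of the plate.
- plate_corner2 (a point): Lower corner of the plate at x = -140, y = -65 mm of the plate.
- plate_corner3 (a point): Lower corner of the plate at x = -140, y = +65 mm of the plate.
- mat: Black rubber mat fixed on the bench, 330 x 180 mm, 4 mm thick. Origin at the centre of its underside, x along its length.
- tray: Open plywood tray fixed on the bench, 240 x 180 mm outside, 40 mm high, walls and floor 6 mm thick. Origin at the centre of its underside, x along its length.
- block0: Hardwood block 36 x 60 x 40 mm (x, y, z) with two small drilled holes in its top, about 60 g, lying loose on the bench under the plate, between the rails. Origin at its very centre (20 mm above what it lies on); length along its y. Two to four of the four blocks are present.
- block1: Hardwood block 36 x 60 x 40 mm (x, y, z) with two small drilled holes in its top, about 60 g, lying loose on the bench under the plate, between the rails. Origin at its very centre (20 mm above what it lies on); length along its y. Two to four of the four blocks are present.
- block2: Hardwood block 36 x 60 x 40 mm (x, y, z) with two small drilled holes in its top, about 60 g, lying loose on the bench under the plate, between the rails. Origin at its very centre (20 mm above what it lies on); length along its y. Two to four of the four blocks are present.
- block3: Hardwood block 36 x 60 x 40 mm (x, y, z) with two small drilled holes in its top, about 60 g, lying loose on the bench under the plate, between the rails. Origin at its very centre (20 mm above what it lies on); length along its y. Two to four of the four blocks are present.
- glue: White glue bottle, 56 mm thick, 130 mm high, origin at its foot. A bystander: leave it alone.
- driver: Screwdriver with red handle lying on the bench. A bystander: leave it alone.
- spanner: Steel spanner lying on the bench. A bystander: leave it alone.
- tin: Open aluminium tin, 70 mm wide, 75 mm high, origin at its foot. A bystander: leave it alone.
- tape: Yellow tape measure, 70 x 30 x 65 mm, origin at its foot. A bystander: leave it alone.
- offcut: Wooden offcut 150 x 50 x 22 mm, origin at its underside. A bystander: leave it alone.

How it is judged:
By the outcome, as a careful person would: the job done as asked, in the order asked, and still so for the second after the job is handed in, with the robot touching nothing.
Of block0, block1, block2, block3 only 2 to 4 are there at a start; the rules pass over those that are not, and their reading is None.
At some moment in a run one of block0, block1, block2, block3 may be knocked a few centimetres aside while the robot is not near it.
Once in a run the grip may slacken for a moment while it holds something.
It also fails if it takes over 210 s, if anything falls off the work surface, if the arm or the gripper's body presses on something with over 40 N, if the wrist force passes 120 N, or if a joint passes its speed limit or range.

## Working session

There is one attempt and no reset: what is moved stays moved. The work goes in short steps, Python scripts to look and compute and a shell command to move; the robot and the scene stay as the last step left them, time stands still between calls to the robot, and variables do not carry over. Pictures are saved under pics/ and viewed, about 12 in all and at most 16, crops included, and the job is handed in when it is done.

```bash
ls; mkdir -p pics; cat > h.py <<'E'
from rig import *
import numpy as np, cv2
def snap(n,fn,crop=None,s=1):
    d=get_image(n); im=d["frame"]
    np.save(f"pics/{fn}.npy",d,allow_pickle=True)
    save(im,fn,crop,s); return d
def save(im,fn,crop=None,s=1):
    im=im[:,:,::-1]
    if crop: a,b,c,e=crop; im=im[b:e,a:c]
    cv2.imwrite(f"pics/{fn}.png",cv2.resize(im,None,fx=s,fy=s,interpolation=cv2.INTER_CUBIC))
def load(fn): return np.load(f"pics/{fn}.npy",allow_pickle=True).item()
def KK(d):
    f=200/np.tan(np.radians(d["fov_y"])/2)
    return np.array([[f,0,d["cx"]],[0,f,d["cy"]],[0,0,1.]])
def pix(d,P):
    P=np.atleast_2d(P); M=np.array(d["world_to_cam"]); c=P@M[:3,:3].T+M[:3,3]
    x=c[:,0]/-c[:,2]; y=-c[:,1]/-c[:,2]; k=1+d["k1"]*(x*x+y*y); K=KK(d)
    return np.c_[K[0,0]*x*k+d["cx"],K[0,0]*y*k+d["cy"]]
def pt(d,uv,z):
    uv=np.atleast_2d(np.array(uv,float)); M=np.array(d["world_to_cam"]); R=M[:3,:3]; C=-R.T@M[:3,3]
    n=cv2.undistortPoints(uv[:,None],KK(d),np.array([d["k1"],0,0,0,0.]),)[:,0]
    r=np.c_[n[:,0],-n[:,1],-np.ones(len(n))]@R
    return C+r*((z-C[2])/r[:,2])[:,None]
E
python3 - <<'E'
from h import *
for n in("top","scene"):
    d=snap(n,n+"0",s=1.25); print(n,d["fov_y"],d["cx"],d["cy"],d["k1"],np.round(d["world_to_cam"],3).tolist())
o=observe(); print(o["time_s"],o["grip_width"],np.round(o["tool_rot"],3).tolist(),o["ft_force"])
E
```

```text
pics
top 47.61772196278335 319.3907174227153 203.37520605250538 0.029953188204645768 [[0.016, -1.0, -0.018, 0.008], [0.998, 0.015, 0.061, -0.569], [-0.061, -0.019, 0.998, -1.396], [0.0, 0.0, 0.0, 1.0]]
scene 52.576152695724055 317.83364210525775 202.50732847688323 -0.03134005403519318 [[-0.155, 0.988, -0.008, 0.104], [-0.81, -0.122, 0.574, 0.429], [0.566, 0.095, 0.819, -1.899], [0.0, 0.0, 0.0, 1.0]]
0.1 0.08581528004971141 [[0.414, -0.91, -0.0], [-0.91, -0.414, 0.001], [-0.001, -0.0, -1.0]] [-0.20512068  0.17138551  0.87817911]
```

View pics/top0.png

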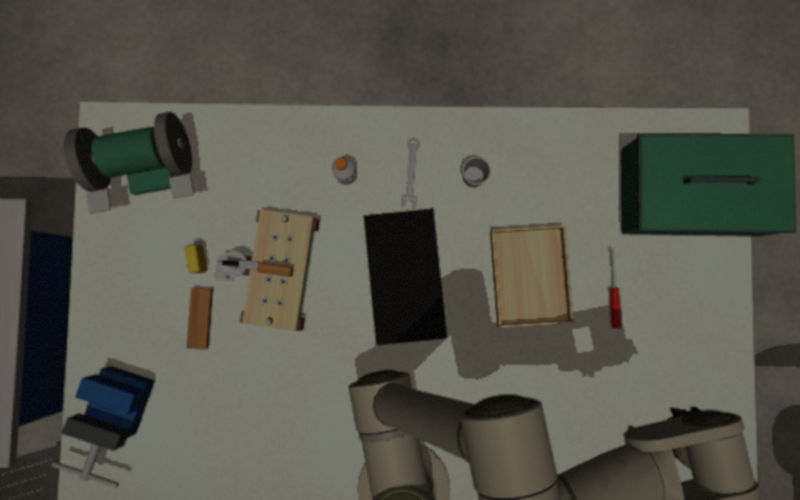

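View pics/scene0.png

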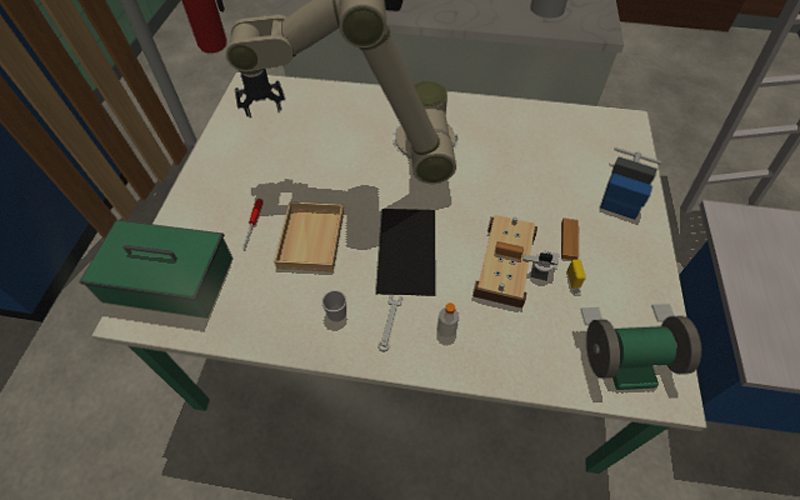

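The top view shows the jig left (≈(280,268)), the mat in the middle (405,275), the tray at (530,275), and the tools around them. I'll enlarge the jig, mat and tray.

```bash
python3 - <<'E'
from h import *
d=load("top0"); im=d["frame"]
save(im,"jig0",(140,150,270,275),6); save(im,"mt0",(280,160,470,280),4.2)
for n,uv,z in (("jig",(218,214),.058),("mat",(324,220),.004),("tray",(424,220),.04)): print(n,pt(d,uv,z).round(3))
E
```

```text
jig [[0.529 0.323 0.058]]
mat [[0.517 0.002 0.004]]
tray [[ 0.521 -0.303  0.04 ]]
```

View pics/jig0.png

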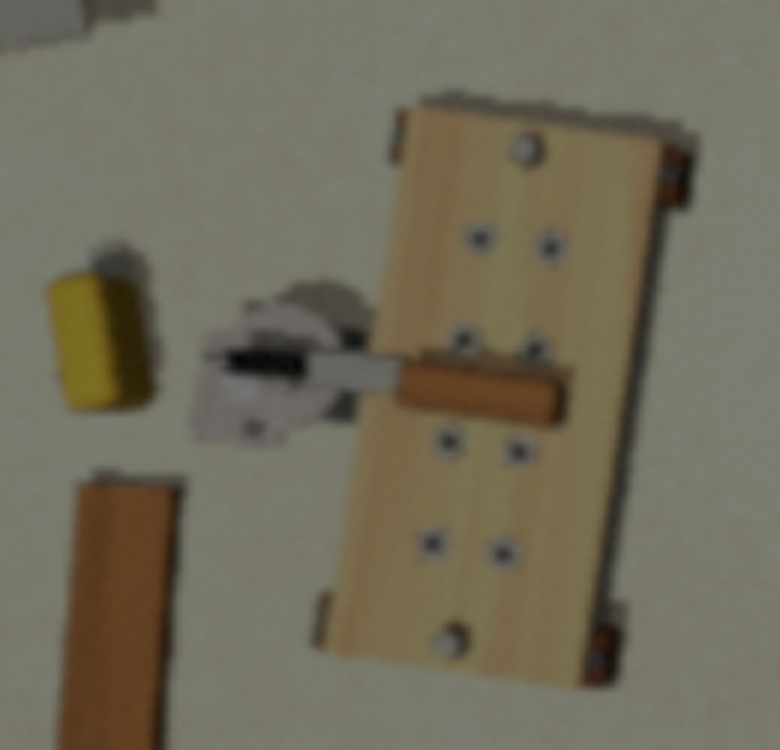

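View pics/mt0.png

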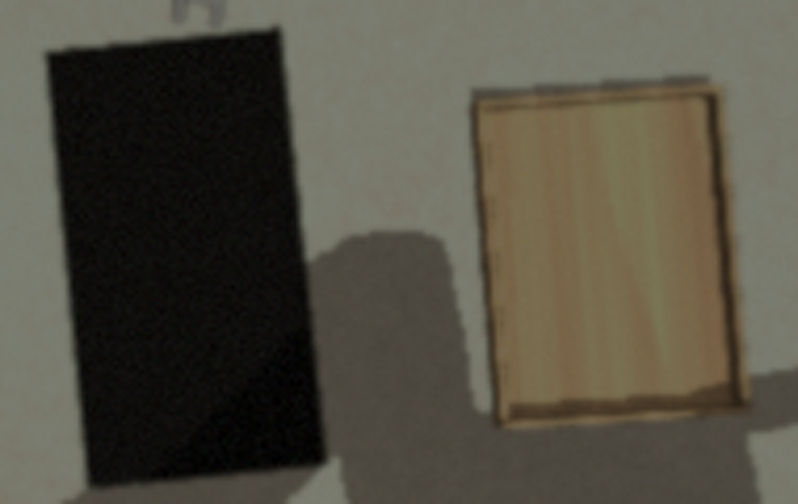

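The jig crop shows dowel tops at (528,148) and (452,638), and the latch bar centred near (268,362) with its arm pointing right. The other crop gives four clear corners each for the mat and tray.

```bash
python3 - <<'E'
from h import *
d=load("top0")
J=lambda u,v:(140+u/6-.4,150+v/6-.4)
D=pt(d,[J(527,149),J(453,638)],.078); print("dowels",D.round(4),np.linalg.norm(D[0]-D[1]))
P=pt(d,[J(405,108),J(668,143),J(583,688),J(325,650)],.058); print("plate",P.round(4),P.mean(0),np.linalg.norm(P[0]-P[3]),np.linalg.norm(P[0]-P[1]))
L=pt(d,[J(230,358),J(305,366),J(267,362)],.094); print("bar",L.round(4),np.linalg.norm(L[0]-L[1]))
H=pt(d,[J(398,378),J(560,398)],.096);print("handle",H, H.mean(0))
x=D[0]-D[1]; yaw=np.arctan2(x[1],x[0]); print("yaw",yaw)
o=D.mean(0); print("origin",o, "latch axis expect", o+.108*np.array([-np.sin(yaw),np.cos(yaw),0]))
M=lambda u,v:(280+u/4.2-.4,160+v/4.2-.4)
for nm,q,z in(("mat",[(48,52),(281,30),(326,462),(90,487)],.004),("tray",[(474,100),(719,85),(748,408),(500,427)],.04)):
    Q=pt(d,[M(*a) for a in q],z); e=Q[0]-Q[3]+Q[1]-Q[2]
    print(nm,Q.round(4).tolist(),Q.mean(0).round(4),np.linalg.norm(Q[0]-Q[3]),np.linalg.norm(Q[0]-Q[1]),"yaw",np.arctan2(e[1],e[0]))
E
```

```text
dowels [[0.6479 0.2935 0.078 ]
 [0.4038 0.3231 0.078 ]] 0.245844612039523
plate [[0.6703 0.3607 0.058 ]
 [0.6544 0.2263 0.058 ]
 [0.3787 0.2619 0.058 ]
 [0.3956 0.3923 0.058 ]] [0.52478506 0.31031595 0.058     ] 0.27650841546327537 0.1353258017669686
bar [[0.5402 0.4334 0.094 ]
 [0.5368 0.3963 0.094 ]
 [0.5385 0.4151 0.094 ]] 0.03725288339208735
handle [[0.53150125 0.34973413 0.096     ]
 [0.52288625 0.26971454 0.096     ]] [0.52719375 0.30972433 0.096     ]
yaw -0.12081627872627414
origin [0.52582625 0.3083189  0.078     ] latch axis expect [0.53884268 0.41553165 0.078     ]
mat [[0.6676, 0.1086, 0.004], [0.6867, -0.0666, 0.004], [0.3646, -0.1039, 0.004], [0.3431, 0.0708, 0.004]] [0.5155 0.0022 0.004 ] 0.32673623566323345 0.17624806871589122 yaw 0.11569187167910315
tray [[0.6319, -0.2065, 0.04], [0.6453, -0.3838, 0.04], [0.412, -0.404, 0.04], [0.395, -0.2266, 0.04]] [ 0.5211 -0.3052  0.04  ] 0.23775538663029785 0.17773905447882177 yaw 0.08554090115157767
```

```bash
python3 -m crank '[0,0,0.0527,0.0155,0.0458,-0.0022,60, 0,0,0.0527,0.0155,0.0458,-0.0022,60, 0,0,0.0527,0.0155,0.0458,-0.0022,60, 0,0,0.0527,0.0155,0.0458,-0.0022,60, 0,0,0.0527,0.0155,0.0458,-0.0022,60, 0,0,0.0527,0.0155,0.0458,-0.0022,60, 0,0,0.0527,0.0155,0.0458,-0.0022,60, 0,0,0.0527,0.0155,0.0458,-0.0022,60, 0,0,0.0527,0.0155,0.0458,-0.0022,60, 0,0,0.0527,0.0155,0.0458,-0.0022,60, 0,0,0.0527,0.0155,0.0458,-0.0022,60, 0,0,0.0527,0.0155,0.0458,-0.0022,60, 0,0,0.0527,0.0155,0.0458,-0.0022,60, 0,0,0.0527,0.0155,0.0458,-0.0022,60, 0,0,0.0527,0.0155,0.0458,-0.0022,60, 0,0,0.0527,0.0155,0.0458,-0.0022,60, 0,0,0.0527,0.0155,0.0458,-0.0022,60, 0,0,0.0527,0.0155,0.0458,-0.0022,60, 0,0,0.0527,0.0155,0.0458,-0.0022,60, 0,0,0.0527,0.0155,0.0458,-0.0022,60]' 40
cat >> h.py <<'E'
def st():
    o=observe(); R=np.array(o["tool_rot"]); print("t",round(o["time_s"],2),"pos",np.round(o["position"],4),"yaw",round(np.degrees(np.arctan2(R[1,0],R[0,0])),2),"tz",R[:,2].round(3),"F",np.round(o["ft_force"],1),"T",np.round(o["wrist_torque"],2),"w",round(o["grip_width"],4),"q6",round(o["q"][5],1))
E
python3 - <<'E'
from h import *
d=snap("wrist","w1",s=1.25); st()
print(pix(d,[[.5388,.4152,.094],[.5388,.4152,0]]))
E
```

```text
time_s: 2.1
position: [0.5378, 0.4173, 0.2008]
tool_rot: [[0.996, -0.088, -0.001], [-0.088, -0.996, -0.0], [-0.001, 0.0, -1.0]]
ft_force: [1.2, -0.8, 1.2]
grip_width: 0.0511
t 2.15 pos [0.5384 0.4228 0.1987] yaw -4.67 tz [-0.001  0.002 -1.   ] F [-5.6 -0.8 -3. ] T [-0.04  0.14 -0.01] w 0.0511 q6 32.9
[[321.97908447 201.79165078]
 [321.29296988 175.05920618]]
```

View pics/w1.png

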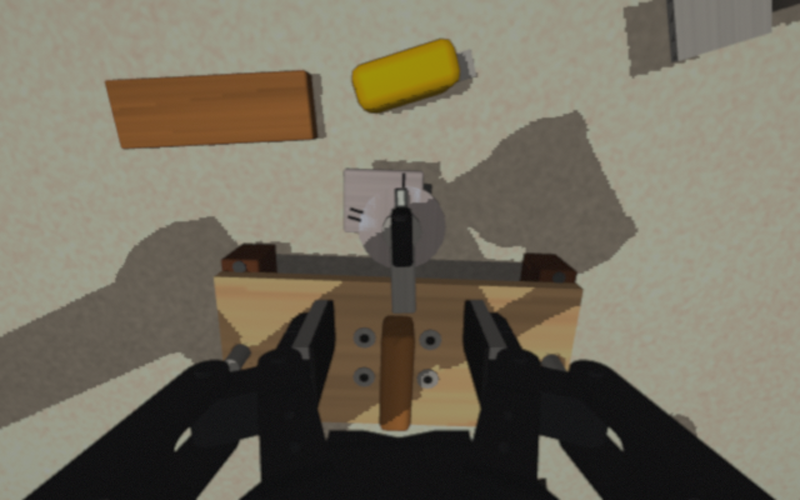

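```bash
python3 -m crank '[0,0,0,0,0,0,60,0,0,0,0,0,0,60]'
python3 - <<'E'
from h import *
d=snap("wrist","w2",(255,110,385,255),5); st()
print(((pix(d,[[.5388,.4152,.094],[.5388,.4152,0.02],[.5404,.4332,.094],[.5372,.3972,.094]])-[255,110])*5).round(0))
E
```

```text
time_s: 2.35
position: [0.5374, 0.4149, 0.2007]
tool_rot: [[0.996, -0.09, -0.001], [-0.09, -0.996, -0.001], [-0.001, 0.001, -1.0]]
ft_force: [0.3, -0.2, -0.2]
grip_width: 0.0511
t 2.4 pos [0.5375 0.4144 0.2013] yaw -5.21 tz [-0. -0. -1.] F [ 0.1 -0.4  0.7] T [0.03 0.01 0.  ] w 0.0512 q6 32.9
[[336. 444.]
 [333. 336.]
 [336. 334.]
 [336. 550.]]
```

View pics/w2.png

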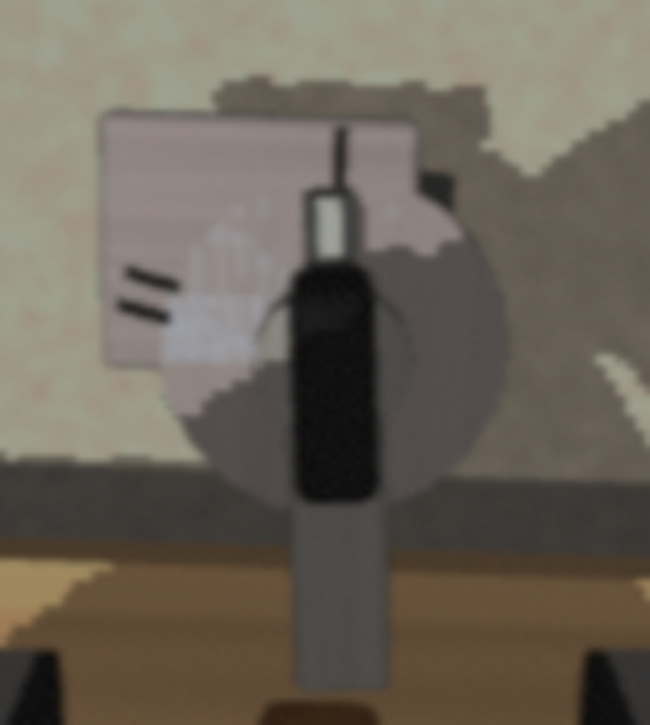

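```bash
python3 - <<'E'
from h import *
w=load("w2"); t=load("top0"); s=load("scene0")
M=np.array(w["world_to_cam"]); print("cam C",(-M[:3,:3].T@M[:3,3]).round(3)); print(M[:3,:3].round(3), w["fov_y"],w["k1"],w["cx"],w["cy"])
c,sn=np.cos(-.121),np.sin(-.121)
def jw(x,y,z): return [.526+c*x-sn*y,.309+sn*x+c*y,z]
print("wrist edge pred",((pix(w,[jw(0,65,.058),jw(-.140,.065,.058),jw(.14,.065,.058),jw(0,.108-.018,.094),jw(0,.108+.018,.094),jw(0,.108-.055,.068)])-[255,110])*5).round(0)[:6])
print("edge",((pix(w,[jw(0,.065,.058)])-[255,110])*5).round(0))
print("scene bar pred",pix(s,[jw(0,.126,.094),jw(0,.09,.094)]), pix(s,[jw(.125,0,.078),jw(-.125,0,.078)]))
im=s["frame"]; save(im,"sc_jig",(370,160,470,250),8)
E
```

```text
cam C [0.543 0.489 0.329]
[[ 0.996 -0.091 -0.002]
 [ 0.087  0.953 -0.291]
 [ 0.029  0.29   0.957]] 65.81772700630432 0.0023331399622888555 318.8425771849518 195.55915873743652
wrist edge pred [[ 155. 5709.]
 [-412.  577.]
 [1063.  619.]
 [ 333.  544.]
 [ 341.  328.]
 [ 326.  679.]]
edge [[328. 598.]]
scene bar pred [[440.5735486  204.84064269]
 [430.69262305 202.67955362]] [[400.16019964 227.43801215]
 [410.43016099 174.67768796]]
```

View pics/sc_jig.png

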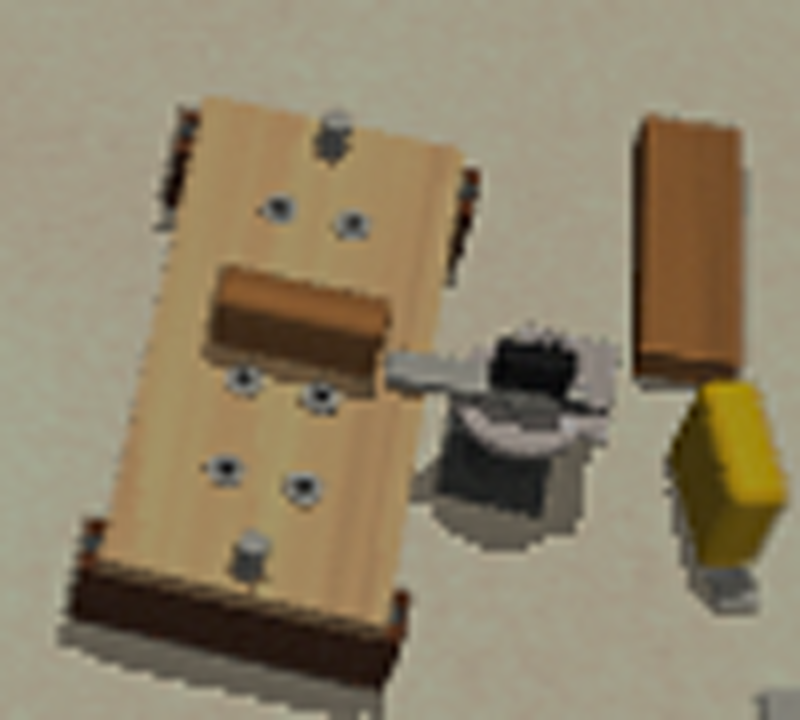

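The scene and wrist views both put the jig about 6 mm farther in +y than the top camera does. That fits the top camera's lengths coming out 1.7 % short, so I'll take the latch axis as (0.538, 0.422).

```bash
python3 -m crank '[0,0,0,0,0.0075,-0.03,60, 0,0,0,0,0,-0.03,50, 0,0,0,0,0,-0.03,50, 0,0,0,0,0,-0.015,50, 0,0,0,0,0,-0.009,50, 0,0,0,0,0,0,50, 0,0,0,0,0,0,30,0,0,0,0,0,0,20,0,0,0,0,0,0,10,0,0,0,0,0,0,0,0,0,0,0,0,0,0,0,0,0,0,0,0,0,0,0,0,0,0,0,0]' 40
python3 -c "
from h import *
st()"
```

```text
time_s: 3.7
position: [0.5398, 0.4226, 0.0892]
tool_rot: [[0.996, -0.091, 0.006], [-0.091, -0.996, 0.001], [0.006, -0.002, -1.0]]
ft_force: [7.4, -2.1, 2.0]
grip_width: 0.0134
t 3.7 pos [0.5398 0.4226 0.0892] yaw -5.2 tz [ 0.006  0.001 -1.   ] F [ 7.4 -2.1  2. ] T [-0.34 -0.92  0.05] w 0.0134 q6 33.4
```

```bash
python3 -m crank '[0,0,0,0.001,0,0,0,0,0,0,0.001,0,0,0, 0,0,0.08,0,0,0,0, 0,0,0.1,0,0,0,0, 0,0,0.1,0,0,0,0,0,0,0.1,0,0,0,0,0,0,0.1,0,0,0,0,0,0,0.1,0,0,0,0,0,0,0.1,0,0,0,0,0,0,0.1,0,0,0,0,0,0,0.1,0,0,0,0,0,0,0.1,0,0,0,0,0,0,0.1,0,0,0,0,0,0,0.1,0,0,0,0,0,0,0.1,0,0,0,0,0,0,0.1,0,0,0,0,0,0,0,0,0,0,0,0,0,0,0,0,0,0,0]'
python3 -c "
from h import *
st(); snap('wrist','w3',(220,60,420,220),4)"
```

```text
t 3.7 pos [0.5398 0.4226 0.0892] yaw -5.2 tz [ 0.006  0.001 -1.   ] F [ 7.4 -2.1  2. ] T [-0.34 -0.92  0.05] w 0.0134 q6 33.4validation failed for argument at $...
```

View pics/w3.png

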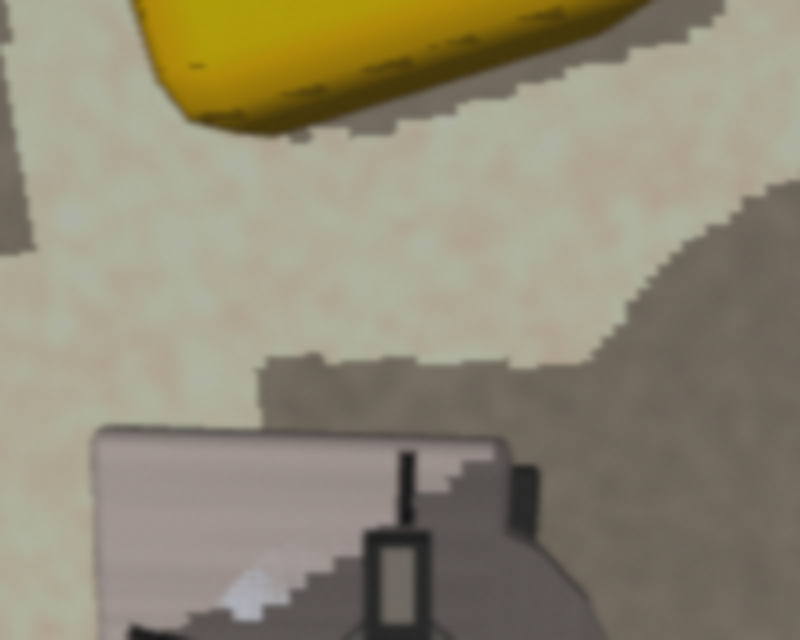

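```bash
python3 -m crank '[0,0,0,0.001,0,0,0, 0,0,0,0.001,0,0,0, 0,0,0.08,0,0,0,0, 0,0,0.12,0,0,0,0, 0,0,0.12,0,0,0,0, 0,0,0.12,0,0,0,0, 0,0,0.12,0,0,0,0, 0,0,0.12,0,0,0,0, 0,0,0.12,0,0,0,0, 0,0,0.12,0,0,0,0, 0,0,0.12,0,0,0,0, 0,0,0.12,0,0,0,0, 0,0,0.12,0,0,0,0, 0,0,0,0,0,0,0, 0,0,0,0,0,0,0]'
python3 -c "
from h import *
st(); snap('wrist','w4',(220,60,420,220),4)"
```

```text
time_s: 5.25
position: [0.5392, 0.422, 0.0891]
tool_rot: [[0.371, 0.928, -0.001], [0.928, -0.371, -0.002], [-0.002, 0.0, -1.0]]
ft_force: [-4.9, -6.8, 9.7]
grip_width: 0.013
t 5.25 pos [0.5392 0.422  0.0891] yaw 68.2 tz [-0.001 -0.002 -1.   ] F [-4.9 -6.8  9.7] T [-1.28  0.92  0.  ] w 0.013 q6 -40.0
```

View pics/w4.png

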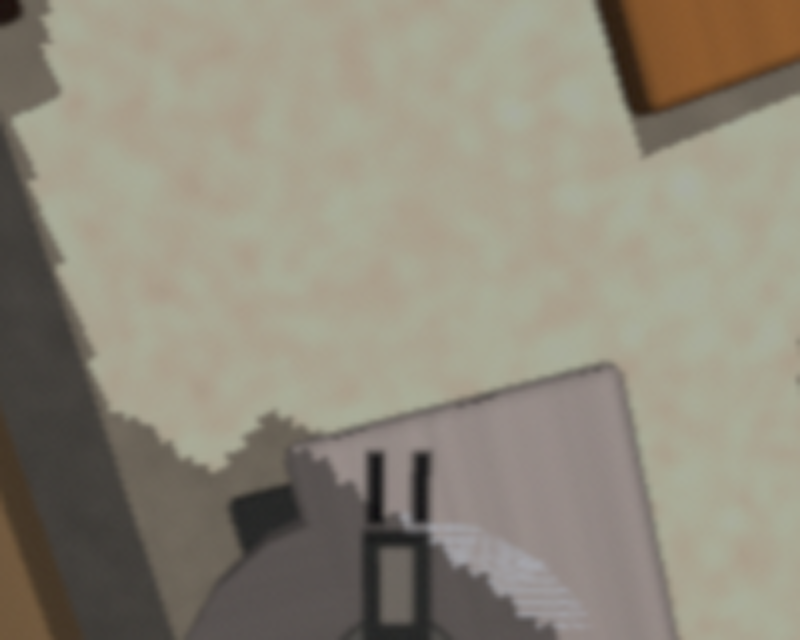

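The white line sits midway between the two marks, at x≈398, so the latch is open. I'll release it and go to the handle.

```bash
python3 -m crank '[0,0,0,0,0,0,40, 0,0,0,0,0,0,40, 0,0,0,0,0,0,40, 0,0,0,0,0,0.03,40, 0,0,0,0,0,0.03,50, 0,0,0,0,0,0.03,60, 0,0,-0.12,-0.001,-0.01,0,60, 0,0,-0.12,-0.001,-0.01,0,60, 0,0,-0.12,-0.001,-0.01,0,60, 0,0,-0.12,-0.001,-0.01,0,60, 0,0,-0.12,-0.001,-0.01,0,60, 0,0,-0.12,-0.001,-0.01,0,60, 0,0,-0.12,-0.001,-0.01,0,60, 0,0,-0.12,-0.001,-0.01,0,60, 0,0,-0.12,-0.001,-0.01,0,60, 0,0,-0.12,-0.001,-0.01,0,60, 0,0,-0.11,-0.001,-0.007,0,60, 0,0,0,0,0,0,60, 0,0,0,0,0,0,60]'
python3 - <<'E'
from h import *
st(); d=snap("wrist","w5",s=1.25)
c,sn=np.cos(-.121),np.sin(-.121)
jw=lambda x,y,z:[.5265+c*x-sn*y,.315+sn*x+c*y,z]
print("handle top corners", (pix(d,[jw(.012,.04,.096),jw(-.012,.04,.096),jw(.012,-.04,.096),jw(-.012,-.04,.096),jw(.125,0,.078),jw(-.125,0,.078)])*1.25).round(0).tolist())
E
```

```text
time_s: 7.2
position: [0.5288, 0.3161, 0.1773]
tool_rot: [[0.993, -0.117, 0.0], [-0.117, -0.993, 0.0], [0.0, -0.0, -1.0]]
ft_force: [-0.1, -0.1, 0.4]
grip_width: 0.0512
t 7.2 pos [0.5288 0.3161 0.1773] yaw -6.71 tz [ 0.  0. -1.] F [-0.1 -0.1  0.4] T [ 0.06  0.02 -0.02] w 0.0512 q6 26.6
handle top corners [[419.0, 196.0], [375.0, 196.0], [417.0, 327.0], [377.0, 327.0], [598.0, 256.0], [196.0, 254.0]]
```

View pics/w5.png

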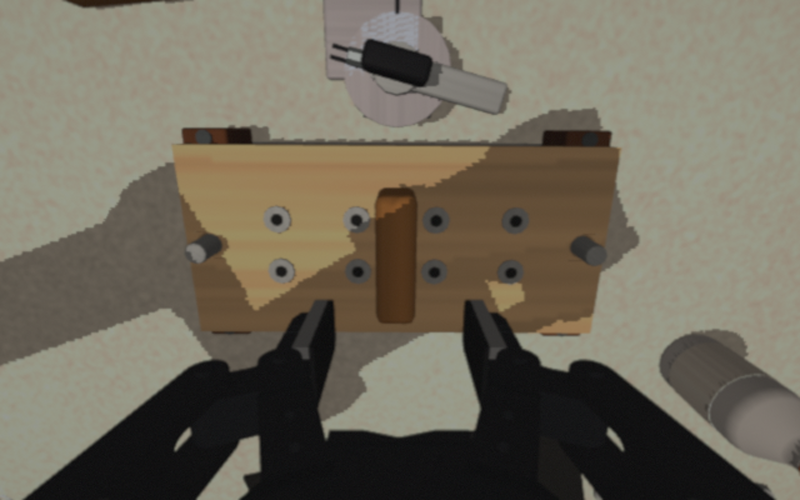

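The prediction and picture agree to about 2 px: handle at (377–416, 190–322), dowels at (196,251) and (597,255). I'll descend, grip and lift.

```bash
python3 -m crank '[0,0,-0.003,-0.0025,0.001,-0.03,60, 0,0,0,0,0,-0.03,60, 0,0,0,0,0,-0.025,60, 0,0,0,0,0,-0.013,60, 0,0,0,0,0,0,60, 0,0,0,0,0,0,40,0,0,0,0,0,0,30,0,0,0,0,0,0,20,0,0,0,0,0,0,10,0,0,0,0,0,0,0,0,0,0,0,0,0,0,0,0,0,0,0,0,0]' 90
python3 -c "
from h import *
st()"
```

```text
time_s: 8.45
position: [0.5269, 0.3172, 0.081]
tool_rot: [[0.992, -0.122, 0.003], [-0.122, -0.992, 0.001], [0.003, -0.002, -1.0]]
ft_force: [-0.4, 0.6, 6.6]
grip_width: 0.0227
t 8.45 pos [0.5269 0.3172 0.081 ] yaw -7.04 tz [ 0.003  0.001 -1.   ] F [-0.4  0.6  6.6] T [0.06 0.16 0.03] w 0.0227 q6 27.1
```

```bash
python3 -m crank '[0,0,0,0,0,0.005,0, 0,0,0,0,0,0.008,0, 0,0,0,0,0,0.008,0, 0,0,0,0,0,0.008,0, 0,0,0,0,0,0.008,0, 0,0,0,0,0,0.008,0, 0,0,0,0,0,0.008,0, 0,0,0,0,0,0.008,0, 0,0,0,0,0,0.009,0, 0,0,0,0,0,0,0]'
python3 -c "
from h import *
st(); 
d=snap('wrist','w6',s=1.25); o=observe(); p=np.array(o['position'])"
```

```text
time_s: 9.45
position: [0.5266, 0.3171, 0.1508]
tool_rot: [[0.992, -0.123, 0.002], [-0.123, -0.992, 0.001], [0.002, -0.001, -1.0]]
ft_force: [-0.6, -0.2, -3.1]
grip_width: 0.0226
t 9.45 pos [0.5266 0.3171 0.1508] yaw -7.04 tz [ 0.002  0.001 -1.   ] F [-0.6 -0.2 -3.1] T [ 0.07 -0.01  0.02] w 0.0226 q6 27.1
```

View pics/w6.png

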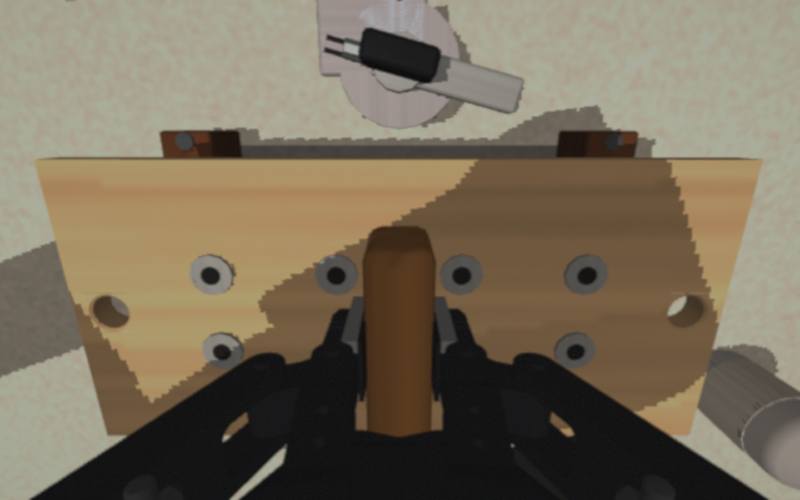

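The plate hangs level and clear of the dowels: holes at (110,310) and (685,310), with bench visible through them. I'll check the glue bottle's clearance before carrying it across.

```bash
python3 - <<'E'
from h import *
d=load("top0")
print("glue", pt(d,[(343/1.25,181/1.25)],.0), pt(d,[(343/1.25,168/1.25)],.06),"spanner low end",pt(d,[(409/1.25,207/1.25)],0))
# exact mat from 4 corners fit with 1.01 scale already known
E
```

```text
glue [[0.7544826  0.16371049 0.        ]] [[0.77512478 0.15708316 0.06      ]] spanner low end [[ 0.69009757 -0.00552718  0.        ]]
```

```bash
python3 -m crank '[0,0,0.0238,-0.0011,-0.0314,0,0, 0,0,0.0238,-0.0011,-0.0314,0,0, 0,0,0.0238,-0.0011,-0.0314,0,0, 0,0,0.0238,-0.0011,-0.0314,0,0, 0,0,0.0238,-0.0011,-0.0314,0,0, 0,0,0.0238,-0.0011,-0.0314,0,0, 0,0,0.0238,-0.0011,-0.0314,0,0, 0,0,0.0238,-0.0011,-0.0314,0,0, 0,0,0.0238,-0.0011,-0.0314,0,0, 0,0,0.0238,-0.0011,-0.0314,0,0, 0,0,0,0,0,0,0, 0,0,0,0,0,-0.025,0, 0,0,0,0,0,-0.025,0, 0,0,0,0,0,-0.025,0, 0,0,0,0,0,-0.015,0, 0,0,0,0,0,-0.01,0, 0,0,0,0,0,0,0, 0,0,0,0,0,0,0]'
python3 -c "
from h import *
st()
d=snap('wrist','w7',s=1.25)"
```

```text
time_s: 11.3
position: [0.5155, 0.003, 0.0498]
tool_rot: [[0.993, 0.115, 0.001], [0.115, -0.993, -0.0], [0.001, 0.0, -1.0]]
ft_force: [0.1, 0.0, -2.2]
grip_width: 0.0227
t 11.3 pos [0.5155 0.003  0.0498] yaw 6.6 tz [ 0.001 -0.    -1.   ] F [ 0.1  0.  -2.2] T [ 0.03  0.02 -0.03] w 0.0227 q6 -19.4
```

View pics/w7.png

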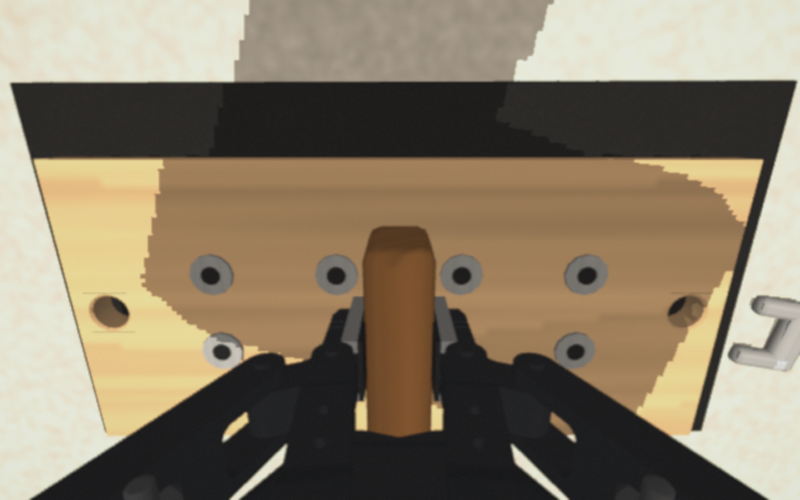

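```bash
python3 - <<'E'
from h import *
d=load("w7")
m=pt(d,np.array([(12,84),(797,81)])/1.25,.004); p=pt(d,np.array([(34,158),(764,158)])/1.25,.027)
q=pt(d,np.array([(105,433),(692,433)])/1.25,.027)
print("mat",m.round(4),np.linalg.norm(m[0]-m[1])); print("plate",p.round(4),np.linalg.norm(p[0]-p[1]),q.round(4))
e=m[1]-m[0]; y=np.arctan2(e[1],e[0]); n=np.array([-np.sin(y),np.cos(y)])
print("mat yaw",y,"centre",m.mean(0)[:2]-.09*n,"plate c",p.mean(0)[:2]-.065*n)
E
```

```text
mat [[0.3437 0.0758 0.004 ]
 [0.6687 0.1142 0.004 ]] 0.327274056809521
plate [[0.3688 0.0501 0.027 ]
 [0.646  0.0818 0.027 ]] 0.27895279065627004 [[ 0.3822 -0.0782  0.027 ]
 [ 0.6616 -0.0461  0.027 ]]
mat yaw 0.11759422530019803 centre [0.51675327 0.00566958] plate c [0.51504156 0.00139028]
```

```bash
python3 -m crank '[0,0,0,0.0015,0.0035,0,0, 0,0,0,0,0,-0.005,0, 0,0,0,0,0,-0.003,0, 0,0,0,0,0,-0.002,0, 0,0,0,0,0,-0.001,0, 0,0,0,0,0,0,0]'
python3 -c "
from h import *
st()"
```

```text
time_s: 11.95
position: [0.5166, 0.0064, 0.0389]
tool_rot: [[0.993, 0.115, 0.0], [0.115, -0.993, 0.0], [0.0, 0.0, -1.0]]
ft_force: [-2.2, 1.0, 5.1]
grip_width: 0.0234
t 11.95 pos [0.5166 0.0064 0.0389] yaw 6.59 tz [ 0.  0. -1.] F [-2.2  1.   5.1] T [0.19 0.35 0.02] w 0.0234 q6 -19.0
```

```bash
python3 -m crank '[0,0,0,0,0,0,30, 0,0,0,0,0,0,50, 0,0,0,0,0,0,60, 0,0,0,0,0,0,60, 0,0,0,0,0,0.025,60, 0,0,0,0,0,0.045,60, 0,0,0,0,0,0.045,60, 0,0,-0.0236,0.001,0.031,0.0307,60, 0,0,-0.0236,0.001,0.031,0.03,60, 0,0,-0.0236,0.001,0.031,0.03,60, 0,0,-0.0236,0.001,0.031,0.0,60, 0,0,-0.0236,0.001,0.031,0.0,60, 0,0,-0.0236,0.001,0.031,0.0,60, 0,0,-0.0236,0.001,0.031,0.0,60, 0,0,-0.0236,0.001,0.031,0.0,60, 0,0,-0.0236,0.001,0.031,0.0,60, 0,0,-0.0236,0.001,0.031,0.0,60, 0,0,0,0,0,0,60, 0,0,0,0,0,0,60]'
python3 - <<'E'
from h import *
st(); d=snap("wrist","w8",s=1.25)
E
```

```text
time_s: 13.85
position: [0.5265, 0.3165, 0.2436]
tool_rot: [[0.993, -0.119, -0.001], [-0.119, -0.993, -0.001], [-0.001, 0.001, -1.0]]
ft_force: [0.5, -0.5, 0.3]
grip_width: 0.0511
t 13.85 pos [0.5265 0.3165 0.2436] yaw -6.85 tz [-0.001 -0.001 -1.   ] F [ 0.5 -0.5  0.3] T [ 0.   -0.03  0.03] w 0.0511 q6 26.8
```

View pics/w8.png

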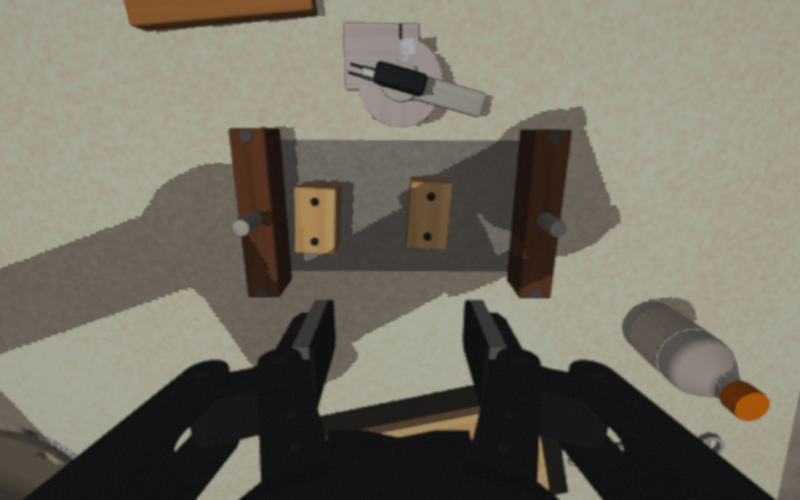

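Two blocks are present, with holes at (314,202)/(314,241) and (431,197)/(427,237). The left one is close to the rail.

```bash
python3 - <<'E'
from h import *
d=load("w8")
c,sn=np.cos(-.121),np.sin(-.121)
for n,a,b,k in(("A",(314.5,202),(314.5,241),[(295,187),(336,187),(334,253),(294,252)]),("B",(431,197),(427.5,237),[(411,178),(451,182),(446,249),(407,245)])):
    h=pt(d,np.array([a,b])/1.25,.04); q=pt(d,np.array(k)/1.25,.04); m=h.mean(0); e=h[0]-h[1]
    v=m[:2]-[.5265,.315]; e2=q[0]-q[3]
    print(n,m.round(4),"corners c",q.mean(0).round(4),"yaw",np.degrees(np.arctan2(-e[0],e[1])).round(1),np.degrees(np.arctan2(-e2[0],e2[1])).round(1),"jig",(c*v[0]+sn*v[1]).round(4),(-sn*v[0]+c*v[1]).round(4),"size",np.linalg.norm(q[0]-q[1]).round(4),np.linalg.norm(q[0]-q[3]).round(4))
dw=pt(d,np.array([(241,228),(559,229)])/1.25,.078); print(dw.round(4),dw.mean(0))
E
```

```text
A [0.4507 0.3201 0.04  ] corners c [0.4511 0.3212 0.04  ] yaw -10.5 -12.3 jig -0.0758 -0.004 size 0.0352 0.059
B [0.5516 0.312  0.04  ] corners c [0.5515 0.3147 0.04  ] yaw -10.5 -9.8 jig 0.0253 0.0001 size 0.0344 0.0599
[[0.4021 0.3302 0.078 ]
 [0.6499 0.2994 0.078 ]] [0.52598302 0.31482448 0.078     ]
```

```bash
python3 -m crank '[0,0,-0.032,0.0125,-0.0015,-0.0436,60, 0,0,-0.032,0.0125,-0.0015,-0.04,60, 0,0,0,0,0,-0.04,60, 0,0,0,0,0,-0.04,60, 0,0,0,0,0,-0.03,60, 0,0,0,0,0,-0.02,60, 0,0,0,0,0,0,60, 0,0,0,0,0,0,50,0,0,0,0,0,0,40,0,0,0,0,0,0,30,0,0,0,0,0,0,20,0,0,0,0,0,0,20,0,0,0,0,0,0,20]' 60
python3 -c "
from h import *
st()"
```

```text
time_s: 15.2
position: [0.5526, 0.3132, 0.0323]
tool_rot: [[0.983, -0.184, 0.003], [-0.184, -0.983, 0.0], [0.003, -0.001, -1.0]]
ft_force: [0.3, -3.2, 6.0]
grip_width: 0.0345
t 15.2 pos [0.5526 0.3132 0.0323] yaw -10.6 tz [ 0.003  0.    -1.   ] F [ 0.3 -3.2  6. ] T [-0.37  0.08  0.04] w 0.0345 q6 29.5
```

```bash
python3 -m crank '[0,0,0,0,0,0.02,0, 0,0,0,0,0,0.03,0, 0,0,0,0,0,0.035,0, 0,0,0,0,0,0.035,0, 0,0,0.0169,-0.0053,-0.0392,0,0, 0,0,0.0169,-0.0053,-0.0392,0,0, 0,0,0.0169,-0.0053,-0.0392,0,0, 0,0,0.0169,-0.0053,-0.0392,0,0, 0,0,0.0169,-0.0053,-0.0392,0,0, 0,0,0.0169,-0.0053,-0.0392,0,0, 0,0,0.0169,-0.0053,-0.0392,0,0, 0,0,0.0169,-0.0053,-0.0392,0,0, 0,0,0.0169,-0.0053,-0.0392,0,0, 0,0,0.0169,-0.0053,-0.0392,0,0, 0,0,0.0169,-0.0053,-0.0392,0,0, 0,0,0.0169,-0.0053,-0.0392,0,0, 0,0,0.0169,-0.0053,-0.0392,0,0, 0,0,0.0169,-0.0053,-0.0392,0,0, 0,0,0.0169,-0.0053,-0.0392,0,0, 0,0,0.0169,-0.0053,-0.0392,0,0]'
python3 -m crank '[0,0,0,0,0,0,0,0,0,0,0,0,0,0,0,0,0,0,0,0,0]'
python3 -c "
from h import *
st(); d=snap('wrist','w9',s=1.25)"
```

```text
time_s: 17.2
position: [0.4664, -0.3154, 0.1511]
tool_rot: [[0.996, 0.086, 0.001], [0.086, -0.996, -0.001], [0.001, 0.001, -1.0]]
ft_force: [1.1, 0.8, -0.9]
grip_width: 0.0345
time_s: 17.5
position: [0.4669, -0.3128, 0.1507]
tool_rot: [[0.996, 0.086, 0.0], [0.086, -0.996, 0.0], [0.0, -0.0, -1.0]]
ft_force: [-0.3, 0.1, 0.0]
grip_width: 0.0349
t 17.5 pos [ 0.4669 -0.3128  0.1507] yaw 4.93 tz [ 0.  0. -1.] F [-0.3  0.1  0. ] T [-0.02  0.02  0.06] w 0.0349 q6 -50.8
```

View pics/w9.png

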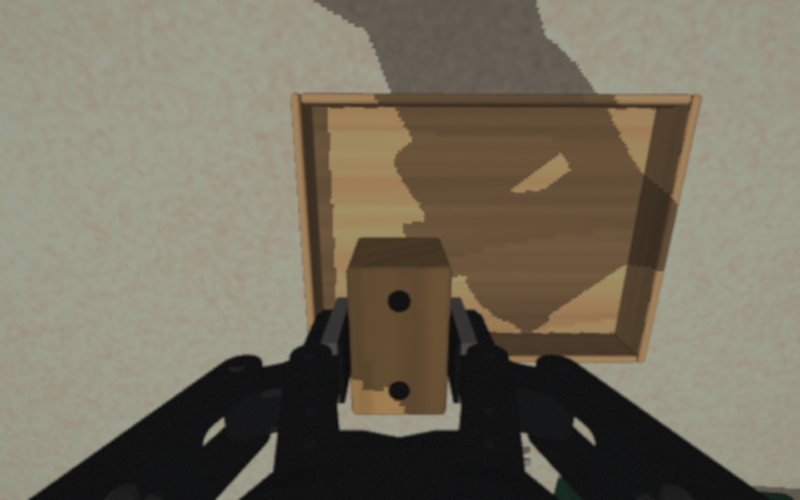

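```bash
python3 - <<'E'
from h import *
d=load("w9"); q=pt(d,np.array([(293,95),(701,96),(643,361)])/1.25,.04); print(q.round(4),np.linalg.norm(q[0]-q[1]),np.linalg.norm(q[2]-q[1]),"c",(q[0]+q[2])/2)
E
```

```text
[[ 0.3971 -0.2258  0.04  ]
 [ 0.6322 -0.2064  0.04  ]
 [ 0.646  -0.382   0.04  ]] 0.2358672175295374 0.17615491488998383 c [ 0.52159312 -0.30390369  0.04      ]
```

```bash
python3 -m crank '[0,0,0,0,0.003,-0.03,0, 0,0,0,0,0,-0.03,0, 0,0,0,0,0,-0.03,0, 0,0,0,0,0,-0.015,0, 0,0,0,0,0,-0.005,0, 0,0,0,0,0,-0.002,0, 0,0,0,0,0,-0.001,0, 0,0,0,0,0,0,0]'
```

```text
time_s: 18.35
position: [0.4673, -0.311, 0.0383]
tool_rot: [[0.996, 0.086, 0.001], [0.086, -0.996, -0.001], [0.001, 0.001, -1.0]]
ft_force: [-0.0, -0.5, -0.5]
grip_width: 0.0348
```

```bash
python3 -m crank '[0,0,0,0,0,-0.001,0, 0,0,0,0,0,0,30, 0,0,0,0,0,0,55, 0,0,0,0,0,0,55, 0,0,0,0,0,0.02,55, 0,0,0,0,0,0.045,55, 0,0,0,0,0,0.045,55, 0,0,0,0,0,0.045,55,0,0,0,0,0,0.045,55]'
python3 -m crank '[0,0,-0.0168,-0.001,0.0395,0,100, 0,0,-0.0168,-0.001,0.0395,0,100, 0,0,-0.0168,-0.001,0.0395,0,100, 0,0,-0.0168,-0.001,0.0395,0,100, 0,0,-0.0168,-0.001,0.0395,0,100, 0,0,-0.0168,-0.001,0.0395,0,100, 0,0,-0.0168,-0.001,0.0395,0,100, 0,0,-0.0168,-0.001,0.0395,0,100, 0,0,-0.0168,-0.001,0.0395,0,100, 0,0,-0.0168,-0.001,0.0395,0,100, 0,0,-0.0168,-0.001,0.0395,0,100, 0,0,-0.0168,-0.001,0.0395,0,100, 0,0,-0.0168,-0.001,0.0395,0,100, 0,0,-0.0168,-0.001,0.0395,0,100, 0,0,-0.0168,-0.001,0.0395,0,100, 0,0,-0.0168,-0.001,0.0395,0,100, 0,0,0,0,0,0,100, 0,0,0,0,0,0,100,0,0,0,0,0,0,100]'
python3 - <<'E'
from h import *
st(); d=snap("wrist","w10")
im=d["frame"]; hsv=cv2.cvtColor(im,cv2.COLOR_RGB2HSV)
u,v=pix(d,[[.4508,.3207,.04]])[0].astype(int); print("pred",u,v,"hsv",hsv[v,u],hsv[v,u-4:u+5:4].tolist())
w8=load("w8"); h8=cv2.cvtColor(w8["frame"],cv2.COLOR_RGB2HSV); print("w8 A",h8[177,245:260:4].tolist(),"bench",h8[177,285:300:5].tolist(),"rail",h8[150,200:215:5].tolist())
m=((hsv[...,1]>75)&(hsv[...,2]>70)).astype(np.uint8); m=cv2.morphologyEx(m,cv2.MORPH_OPEN,np.ones((3,3)))
n,l,s,c=cv2.connectedComponentsWithStats(m)
for i in range(1,n):
    if s[i,4]>150: print(s[i],c[i].round(1),pt(d,[c[i]],.04).round(4)[0])
E
```

```text
time_s: 19.25
position: [0.4666, -0.3106, 0.2385]
tool_rot: [[0.996, 0.085, 0.0], [0.085, -0.996, -0.0], [0.0, 0.0, -1.0]]
ft_force: [0.4, -1.0, -0.4]
grip_width: 0.0467
time_s: 21.15
position: [0.451, 0.3203, 0.2364]
tool_rot: [[0.983, -0.183, -0.0], [-0.183, -0.983, -0.0], [-0.0, 0.0, -1.0]]
ft_force: [-0.2, -0.3, 1.0]
grip_width: 0.0854
t 21.15 pos [0.451  0.3203 0.2364] yaw -10.55 tz [-0. -0. -1.] F [-0.2 -0.3  1. ] T [-0.04 -0.    0.01] w 0.0854 q6 33.7
pred 319 173 hsv [ 17 124  99] [[17, 125, 100], [17, 124, 99], [17, 125, 96]]
w8 A [[18, 124, 168], [18, 124, 169], [16, 128, 167], [16, 128, 164]] bench [[16, 31, 107], [18, 28, 109], [18, 28, 108]] rail [[10, 159, 74], [10, 160, 83], [11, 162, 85]]
[ 160    0  144   24 1867] [212.3   7.7] [0.3816 0.4938 0.04  ]
[ 500   85   34   75 1616] [515.7 121.1] [0.6575 0.338  0.04  ]
[ 251  101   34   76 1750] [267.8 136.8] [0.4048 0.3693 0.04  ]
[ 303  143   34   58 1818] [319.5 171.9] [0.4508 0.3228 0.04  ]
[ 491  170   32   56 1037] [507.7 200.1] [0.6487 0.2535 0.04  ]
[261 180  27  38 676] [274.2 197.9] [0.3964 0.3032 0.04  ]
[367 326  59  32 985] [397.5 342.1] [0.5082 0.0853 0.04  ]
[479 370  31  24 506] [493.9 381.5] [ 0.6278 -0.0025  0.04  ]
```

```bash
python3 -m crank '[0,0,0.1428,0.002,0.001,0,100, 0,0,0.1428,0,0,0,100, 0,0,0.1428,0,0,0,100, 0,0,0.1428,0,0,0,100, 0,0,0.1428,0,0,0,100, 0,0,0.1428,0,0,0,100, 0,0,0.1428,0,0,0,100, 0,0,0.1428,0,0,0,100, 0,0,0.1428,0,0,-0.02,100, 0,0,0.1428,0,0,-0.02,100, 0,0,0.1428,0,0,-0.03,100, 0,0,0,0,0,-0.03,100, 0,0,0,0,0,-0.03,100, 0,0,0,0,0,-0.03,100, 0,0,0,0,0,-0.02,100, 0,0,0,0,0,-0.015,100, 0,0,0,0,0,-0.01,100, 0,0,0,0,0,0,100, 0,0,0,0,0,0,100]'
python3 -c "
from h import *
st()"
```

```text
time_s: 23.1
position: [0.4533, 0.3219, 0.0321]
tool_rot: [[0.183, 0.983, 0.001], [0.983, -0.183, 0.0], [0.0, 0.001, -1.0]]
ft_force: [-0.1, 0.8, 1.1]
grip_width: 0.0857
t 23.1 pos [0.4533 0.3219 0.0321] yaw 79.46 tz [ 0.001  0.    -1.   ] F [-0.1  0.8  1.1] T [ 0.02 -0.06 -0.02] w 0.0857 q6 -56.3
```

```bash
python3 -m crank '[0,0,0,0,0,0,85, 0,0,0,0,0,0,75, 0,0,0,0,0,0,65, 0,0,0,0,0,0,55, 0,0,0,0,0,0,45, 0,0,0,0,0,0,45, 0,0,0,0,0,0,45]' 60
python3 -c "
from h import *
st()"
```

```text
time_s: 23.8
position: [0.4533, 0.3223, 0.0325]
tool_rot: [[0.182, 0.983, 0.002], [0.983, -0.182, 0.001], [0.001, 0.002, -1.0]]
ft_force: [-0.7, -0.9, 6.8]
grip_width: 0.0585
t 23.8 pos [0.4533 0.3223 0.0325] yaw 79.5 tz [ 0.002  0.001 -1.   ] F [-0.7 -0.9  6.8] T [-0.23  0.24 -0.04] w 0.0585 q6 -56.3
```

```bash
python3 -m crank '[0,0,0,0,0,0.02,0, 0,0,0,0,0,0.03,0, 0,0,0,0,0,0.035,0, 0,0,0,0,0,0.035,0, 0,0,-0.0814,0.0069,-0.0372,0,0, 0,0,-0.0814,0.0069,-0.0372,0,0, 0,0,-0.0814,0.0069,-0.0372,0,0, 0,0,-0.0814,0.0069,-0.0372,0,0, 0,0,-0.0814,0.0069,-0.0372,0,0, 0,0,-0.0814,0.0069,-0.0372,0,0, 0,0,-0.0814,0.0069,-0.0372,0,0, 0,0,-0.0814,0.0069,-0.0372,0,0, 0,0,-0.0814,0.0069,-0.0372,0,0, 0,0,-0.0814,0.0069,-0.0372,0,0, 0,0,-0.0814,0.0069,-0.0372,0,0, 0,0,-0.0814,0.0069,-0.0372,0,0, 0,0,-0.0814,0.0069,-0.0372,0,0, 0,0,-0.0814,0.0069,-0.0372,0,0, 0,0,-0.0814,0.0069,-0.0372,0,0, 0,0,-0.0814,0.0069,-0.0372,0,0]'
python3 -m crank '[0,0,0,0,0,0,0,0,0,0,0,0,0,0,0,0,0,0,0,0,0, 0,0,0,0,0,-0.03,0, 0,0,0,0,0,-0.03,0, 0,0,0,0,0,-0.025,0, 0,0,0,0,0,0,0]'
python3 -c "
from h import *
st()
d=snap('wrist','w11'); im=d['frame']; hsv=cv2.cvtColor(im,cv2.COLOR_RGB2HSV)
print((pix(d,[[.4669,-.311,.046],[.5638,-.2723,.10]])).round(0))"
```

```text
time_s: 25.8
position: [0.5633, -0.2745, 0.1516]
tool_rot: [[0.997, 0.082, 0.0], [0.082, -0.997, -0.0], [0.0, 0.0, -1.0]]
ft_force: [0.7, 1.1, -1.0]
grip_width: 0.0589
time_s: 26.5
position: [0.562, -0.2708, 0.0636]
tool_rot: [[0.996, 0.087, -0.005], [0.087, -0.996, 0.004], [-0.005, -0.004, -1.0]]
ft_force: [-0.2, 0.2, -0.6]
grip_width: 0.0587
t 26.5 pos [ 0.562  -0.2708  0.0636] yaw 4.97 tz [-0.005  0.004 -1.   ] F [-0.2  0.2 -0.6] T [0.01 0.05 0.03] w 0.0587 q6 -41.6
[[143. 303.]
 [326. 325.]]
```

```bash
python3 -m crank '[0,0,0,0,0,0,0, 0,0,0,0,0,-0.015,0, 0,0,0,0,0,-0.006,0, 0,0,0,0,0,-0.003,0, 0,0,0,0,0,-0.001,0, 0,0,0,0,0,0,0]'
python3 -c "
from h import *
st()"
```

```text
time_s: 27.15
position: [0.5635, -0.2732, 0.042]
tool_rot: [[0.996, 0.085, 0.001], [0.085, -0.996, -0.0], [0.001, 0.001, -1.0]]
ft_force: [0.2, 0.3, -0.3]
grip_width: 0.0586
t 27.15 pos [ 0.5635 -0.2732  0.042 ] yaw 4.87 tz [ 0.001 -0.    -1.   ] F [ 0.2  0.3 -0.3] T [-0.    0.01  0.02] w 0.0586 q6 -41.6
```

```bash
python3 -m crank '[0,0,0,0,0,-0.002,0, 0,0,0,0,0,-0.0015,0, 0,0,0,0,0,-0.0005,0, 0,0,0,0,0,0,0]'
python3 -m crank '[0,0,0,0,0,0,75, 0,0,0,0,0,0,85, 0,0,0,0,0,0,85, 0,0,0,0,0,0,85, 0,0,0,0,0,0.02,85, 0,0,0,0,0,0.04,85, 0,0,0,0,0,0.045,85, 0,0,0,0,0,0.045,85, 0,0,0,0,0,0.045,85, 0,0,0,0,-0.0,0,85, 0,0,0,0,0,0,85]'
python3 - <<'E'
from h import *
st(); d=snap("wrist","w12",s=1.25)
E
```

```text
time_s: 27.55
position: [0.5634, -0.2731, 0.0385]
tool_rot: [[0.996, 0.085, 0.001], [0.085, -0.996, -0.001], [0.001, 0.001, -1.0]]
ft_force: [-2.5, 1.9, 7.1]
grip_width: 0.0588
time_s: 28.65
position: [0.5633, -0.2731, 0.2331]
tool_rot: [[0.996, 0.085, 0.001], [0.085, -0.996, -0.001], [0.001, 0.001, -1.0]]
ft_force: [-0.4, 0.3, -0.2]
grip_width: 0.0725
t 28.65 pos [ 0.5633 -0.2731  0.2331] yaw 4.87 tz [ 0.001 -0.001 -1.   ] F [-0.4  0.3 -0.2] T [ 0.02 -0.02 -0.  ] w 0.0725 q6 -41.6
```

View pics/w12.png

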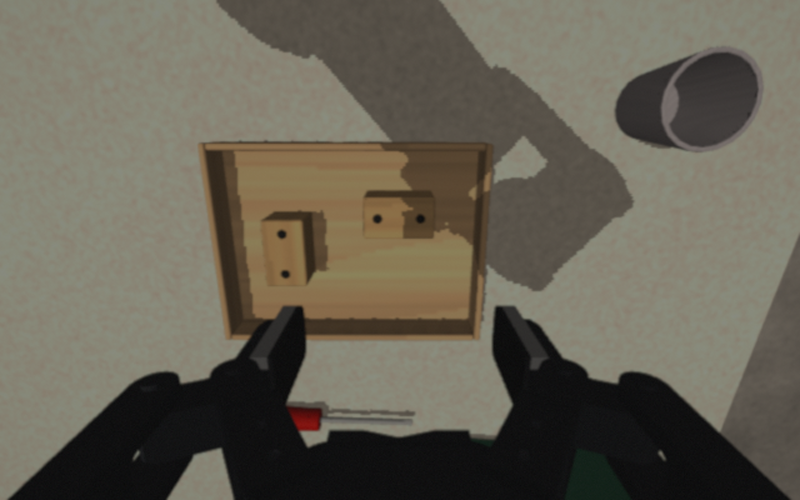

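Both blocks lie flat in the tray and apart, with centres near (286,252) and (399,217). Now back to the latch.

```bash
python3 -m crank '[0,0,0.065,-0.0014,0.0409,0,50, 0,0,0.065,-0.0014,0.0409,0,50, 0,0,0.065,-0.0014,0.0409,0,50, 0,0,0.065,-0.0014,0.0409,0,50, 0,0,0.065,-0.0014,0.0409,0,50, 0,0,0.065,-0.0014,0.0409,0,50, 0,0,0.065,-0.0014,0.0409,0,50, 0,0,0.065,-0.0014,0.0409,0,50, 0,0,0.065,-0.0014,0.0409,0,50, 0,0,0.065,-0.0014,0.0409,0,50, 0,0,0.065,-0.0014,0.0409,0,50, 0,0,0.065,-0.0014,0.0409,0,50, 0,0,0.065,-0.0014,0.0409,0,50, 0,0,0.065,-0.0014,0.0409,0,50, 0,0,0.065,-0.0014,0.0409,0,50, 0,0,0.065,-0.0014,0.0409,0,50, 0,0,0.065,-0.0014,0.0409,0,50, 0,0,0,0,0,0,50, 0,0,0,0,0,0,50, 0,0,0,0,0,0,50]' 40
python3 - <<'E'
from h import *
st(); d=get_image("wrist"); im=d["frame"]
a=np.radians(68.2); y=np.array([-np.sin(a),np.cos(a),0]); x=np.array([np.cos(a),np.sin(a),0]); C=np.array([.5395,.4223,.094])
print(pix(d,[C,C+.018*y,C-.018*y]).round(1))
g=im.max(2); u,v=pix(d,[C])[0].astype(int)
m=(g<45).astype(np.uint8); n,l,s,c=cv2.connectedComponentsWithStats(m)
for i in range(1,n):
    if 150<s[i,4]<6000: r=cv2.minAreaRect(np.argwhere(l==i)[:,::-1].astype(np.float32)); print(s[i],c[i].round(1),r)
E
```

```text
time_s: 30.7
position: [0.5395, 0.4213, 0.2313]
tool_rot: [[0.373, 0.928, -0.002], [0.928, -0.373, -0.001], [-0.002, -0.001, -1.0]]
ft_force: [-0.4, -0.7, -0.2]
grip_width: 0.0427
t 30.7 pos [0.5395 0.4213 0.2313] yaw 68.11 tz [-0.002 -0.001 -1.   ] F [-0.4 -0.7 -0.2] T [-0.01  0.03 -0.03] w 0.0427 q6 -40.0
[[320.  189.6]
 [319.9 169.8]
 [320.  208.6]]
[115  48 148  68 979] [198.3  92.4] ((190.80003356933594, 95.60000610351562), (33.093807220458984, 152.94705200195312), 63.43495178222656)
[313 165  15  42 588] [319.7 186. ] ((320.0, 185.5), (41.0, 14.0), 90.0)
```

The bar is exactly aligned with the tool and centred, with its blob at (320,186). I'll descend, grip and close the latch.

```bash
python3 -m crank '[0,0,0,0,0.001,-0.04,50, 0,0,0,0,0,-0.04,50, 0,0,0,0,0,-0.03,50, 0,0,0,0,0,-0.02,50, 0,0,0,0,0,-0.012,50, 0,0,0,0,0,0,50, 0,0,0,0,0,0,30, 0,0,0,0,0,0,20, 0,0,0,0,0,0,10, 0,0,0,0,0,0,0, 0,0,0,0,0,0,0, 0,0,0,0,0,0,0, 0,0,0,0,0,0,0]' 40
```

```text
time_s: 32.05
position: [0.5396, 0.422, 0.0922]
tool_rot: [[0.372, 0.928, 0.001], [0.928, -0.372, -0.002], [-0.002, 0.001, -1.0]]
ft_force: [-3.3, -8.5, 6.4]
grip_width: 0.0129
```

```bash
python3 -c "
from h import *
st()"
python3 -m crank '[0,0,-0.119,0,0,0,0, 0,0,-0.119,0,0,0,0, 0,0,-0.119,0,0,0,0, 0,0,-0.119,0,0,0,0, 0,0,-0.119,0,0,0,0, 0,0,-0.119,0,0,0,0, 0,0,-0.119,0,0,0,0, 0,0,-0.119,0,0,0,0, 0,0,-0.119,0,0,0,0, 0,0,-0.119,0,0,0,0, 0,0,-0.119,0,0,0,0, 0,0,0,0,0,0,0, 0,0,0,0,0,0,0, 0,0,0,0,0,0,0]'
python3 - <<'E'
from h import *
st(); d=snap("wrist","w13"); g=d["frame"].max(2)
# dark mark vs white line near columns 295..345
for v in range(170,222,4): print(v, g[v,300:340].tolist())
E
```

```text
t 32.05 pos [0.5396 0.422  0.0922] yaw 68.17 tz [ 0.001 -0.002 -1.   ] F [-3.3 -8.5  6.4] T [-1.34  0.58  0.03] w 0.0129 q6 -39.9
time_s: 33.45
position: [0.5401, 0.4222, 0.0922]
tool_rot: [[0.993, -0.119, 0.002], [-0.119, -0.993, -0.001], [0.002, 0.001, -1.0]]
ft_force: [-1.1, -5.8, 4.8]
grip_width: 0.0131
t 33.45 pos [0.5401 0.4222 0.0922] yaw -6.85 tz [ 0.002 -0.001 -1.   ] F [-1.1 -5.8  4.8] T [-1.09  0.14 -0.02] w 0.0131 q6 35.1
170 [148, 148, 149, 149, 148, 148, 148, 148, 148, 148, 147, 147, 148, 147, 147, 147, 140, 125, 114, 111, 112, 120, 136, 145, 147, 146, 147, 147, 146, 146, 147, 146, 145, 146, 146, 145, 145, 145, 145, 144]
174 [163, 162, 163, 162, 162, 162, 162, 162, 162, 162, 162, 162, 161, 161, 161, 157, 137, 95, 51, 32, 51, 94, 137, 157, 161, 162, 162, 162, 161, 162, 161, 162, 161, 161, 160, 154, 128, 104, 97, 95]
178 [156, 156, 156, 156, 156, 155, 155, 155, 154, 155, 154, 154, 155, 154, 153, 150, 131, 91, 48, 31, 49, 90, 132, 149, 153, 154, 153, 153, 153, 152, 153, 152, 145, 121, 98, 92, 91, 90, 91, 90]
182 [158, 159, 158, 159, 158, 159, 159, 158, 157, 158, 158, 158, 
[... 982 characters left out ...]
4, 93, 93, 93, 93, 93, 93]
206 [93, 93, 93, 93, 93, 92, 92, 92, 93, 88, 72, 53, 44, 44, 60, 93, 110, 114, 114, 114, 114, 112, 100, 73, 51, 43, 51, 71, 86, 93, 93, 93, 93, 93, 93, 94, 93, 93, 93, 93]
210 [95, 94, 95, 95, 95, 95, 95, 94, 94, 91, 76, 56, 44, 43, 61, 93, 111, 114, 114, 115, 114, 112, 100, 74, 50, 43, 51, 72, 88, 94, 95, 94, 94, 95, 95, 94, 94, 95, 94, 94]
214 [93, 94, 94, 93, 93, 92, 89, 82, 74, 66, 61, 50, 44, 42, 43, 46, 49, 50, 50, 51, 51, 50, 48, 46, 44, 44, 46, 57, 65, 71, 79, 88, 91, 92, 93, 92, 93, 93, 92, 93]
218 [95, 95, 95, 92, 83, 76, 79, 81, 79, 67, 50, 35, 28, 25, 24, 26, 27, 27, 26, 26, 25, 27, 26, 25, 26, 27, 31, 45, 63, 75, 78, 78, 74, 80, 90, 94, 94, 95, 95, 94]
```

The white line (column 318.8) sits on the single mark (319.0). Release, retreat, and do the final check.

```bash
python3 -m crank '[0,0,0,0,0,0,20, 0,0,0,0,0,0,40, 0,0,0,0,0,0,40, 0,0,0,0,0,0,40, 0,0,0,0,0,0.02,40, 0,0,0,0,0,0.04,40, 0,0,0,0,0,0.045,40, 0,0,0,0,0,0.045,40, 0,0,0,0,0,0.045,40, 0,0,0,0,0,0,40]'
python3 - <<'E'
from h import *
st(); d=snap("wrist","w14"); a=d["frame"][20:220,220:420]
E
python3 -m crank '[0,0,0,-0.035,0,0,40, 0,0,0,-0.035,0,0,40, 0,0,0,-0.035,0,0,40, 0,0,0,-0.035,0,0,40, 0,0,0,-0.035,0,0,40, 0,0,0,-0.035,0,0,40, 0,0,0,-0.035,0,0,40, 0,0,0,-0.035,0,0,40, 0,0,0,0,0,0,40, 0,0,0,0,0,0,40]'
python3 - <<'E'
from h import *
st(); t=snap("top","top1"); a=load("w14")["frame"][80:240,260:390]
T=t["frame"][110:290,140:520]
A=cv2.resize(a,None,fx=1.7,fy=1.7,interpolation=cv2.INTER_CUBIC); B=cv2.resize(T,None,fx=1.5,fy=1.5,interpolation=cv2.INTER_CUBIC)
c=np.zeros((A.shape[0]+B.shape[0],max(A.shape[1],B.shape[1]),3),np.uint8); c[:A.shape[0],:A.shape[1]]=A; c[A.shape[0]:,:B.shape[1]]=B
save(c,"final")
# bystanders: before/after diff
d=cv2.absdiff(load("top0")["frame"],t["frame"]).max(2); print(c.shape,A.shape)
E
```

```text
time_s: 34.5
position: [0.5404, 0.424, 0.293]
tool_rot: [[0.993, -0.118, 0.011], [-0.118, -0.993, 0.006], [0.011, -0.008, -1.0]]
ft_force: [0.6, 0.4, 1.1]
grip_width: 0.0341
t 34.5 pos [0.5404 0.424  0.293 ] yaw -6.8 tz [ 0.011  0.006 -1.   ] F [0.6 0.4 1.1] T [-0.02 -0.    0.04] w 0.0341 q6 35.1
time_s: 35.55
position: [0.2591, 0.4232, 0.2848]
tool_rot: [[0.993, -0.118, -0.001], [-0.118, -0.993, -0.001], [-0.0, 0.001, -1.0]]
ft_force: [0.2, 0.4, -0.6]
grip_width: 0.0345
t 35.55 pos [0.2591 0.4232 0.2848] yaw -6.75 tz [-0.001 -0.001 -1.   ] F [ 0.2  0.4 -0.6] T [ 0.04  0.03 -0.01] w 0.0345 q6 51.6
(542, 570, 3) (272, 221, 3)
```

View pics/final.png

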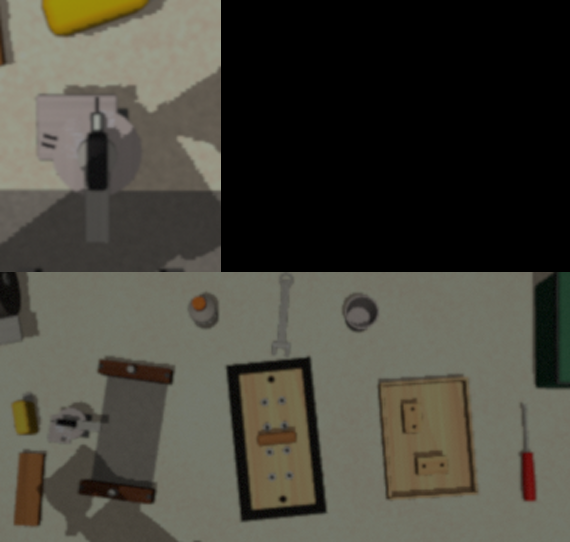

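The final view shows the plate with black border on all four sides, both blocks flat in the tray, the latch on the single mark and the tools in place.

```bash
python3 -c "
from h import *
print(close_job())"
```

```text
the job is handed in; nothing more can be done
None
```

The jig is unloaded and I handed the job in at about 36 s; the hand-in gave no verdict.

- **Latch:** I turned it to the double mark first. After the plate and blocks were moved, I turned it back to the single mark, where the white line and the mark agreed to about 0.2 px.
- **Plate:** I lifted it straight up, clear of both dowels, and laid it handle up on the mat. The last picture shows black mat on all four sides of it.
- **Blocks:** Only two were present. Both lie flat and apart in the tray.
- **Other things:** The tools and other items look to be where they were. I judged that by eye from the last picture, without a before-and-after measurement.
- **Checks that disagreed:** The top camera read lengths about 1–2 % short, which put the jig about 6 mm off in y. I corrected this with the wrist camera and the contact readings. One move was refused for its format and resent.
- **Forces and slips:** The highest contact force I read was about 10 N, and I saw no grip slip and no knocked block.

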